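# Put the herb press away in its half-covered caddy

## Task

Put the wooden herb press with the rectangular foot away in the plywood caddy: tip it toe-down, pass the foot through the slot in the caddy's top so that the toe goes under the fixed cover, then right it inside. Its foot must rest flat on the caddy's floor, handle upright through the slot, before you let go. Leave the round-footed press where it stands.

Things in the scene. Friction and masses are not known exactly. Their poses are not given: they have to be found in the camera images.
- press_handle (a point): Grip point of the brown wooden press to put away (about 130 g, loose). Foot: board 110 (x) by 90 (y) by 12 mm, standing on the table. Handle: upright post 22 (x) by 18 (y) mm, top 140 mm above the foot's underside, off-centre: from its axis the foot reaches 90 mm to -x (toe), 20 mm to +x (heel), 45 mm to each side. This point: on the handle's axis, 115 mm above the underside; z up the handle.
- tamper_handle (a point): Grip point of the other press, a bystander (same wood, loose): the same handle, but in the middle of a round foot 90 mm across, 12 mm thick. This point: on the handle's axis, 115 mm above the foot's underside, z up. The two presses stand in either of two places, at least 150 mm apart.
- caddy: Pale plywood box fixed to the table, outside 170 (x) by 150 (y) by 83 mm high. Origin: centre of its underside; x points to its far side, away from the robot, within 0.25 rad; z up. Walls 10 mm; inside x -75 to 75, y -65 to 65 mm; floor's upper face at z 8 mm. A fixed cover (z 73 to 83 mm) closes the top on the robot's side, from the near wall to x = -5 mm.
- slot (a point): Centre of the slot, the open rest of the caddy's top: in the caddy's frame x -5 to 75, y -65 to 65 mm, this point at x 35, y 0, z 83 mm (level with the rim), axes as the caddy's. Too narrow for the level foot: the toe goes in first and on towards -x under the cover. With the press flat inside, its handle stands in the slot, axis 20 mm or less either side of this point in x and y.
Things that resemble listed ones, but are neither listed nor needed, are in the scene too. Leave any purple look-alike of the part that bears press_handle alone. What is shaped like the caddy but purple is not meant.

How it is judged:
On the way:
1. the press stands on the caddy's floor, upright, while still held (x of press_handle in the frame of caddy between 0.008 and 0.062 m and y of press_handle in the frame of caddy between -0.032 and 0.032 m and z of press_handle in the frame of caddy below 0.135 m and angle between press_handle's own z axis and vertical below 0.21 rad and contact force between the fingers and press above 0.5 N), for 0.2 s.
At the end, for the whole second after the job is handed in: The press stands at rest inside the caddy with its foot flat on the floor (handle point 117 to 129 mm above the caddy's underside) under the cover, its handle within 0.1 rad of vertical and coming up through the slot (handle axis at caddy x 8 to 62 mm, y within 32 mm of the middle) (x of press_handle in the frame of caddy between 0.008 and 0.062 m and y of press_handle in the frame of caddy between -0.032 and 0.032 m and z of press_handle in the frame of caddy between 0.117 and 0.129 m and angle between press_handle's own z axis and vertical below 0.1 rad and linear speed of press below 0.02 m/s); the robot touches nothing.
It fails at once if the round-footed press is shifted by more than 25 mm or knocked over (distance of tamper_handle from where it was at the start of the episode above 0.025 m).
It also fails if it takes over 45 s, if anything falls off the work surface, if the arm or the gripper's body presses on something with over 40 N, if the wrist force passes 120 N, or if a joint passes its speed limit or range.

## Robot

A 6-joint arm with a two-finger parallel gripper is mounted at the origin on the work surface. World frame = base frame: x ahead of the robot, y to its left, z up, the work surface at z = 0. Lengths are in m, angles in rad, forces in N, time in s.
With the tool pointing down it reaches from about 0.3 to 0.875 m from the base axis. Payload 6.4 kg.
Tool frame: the origin (TCP) lies on the centre line of the jaws, within the pads' length; the fingertips stand 11 mm ahead of it and the grasp point (between the pads) lies 8 mm behind it; z points along the fingers, y is the direction in which the jaws open and shut (so a half turn about z gives the same grasp; the last joint's range is limited). The gripper opens to 85 mm and grips with 20 to 120 N. Pads are 22 mm wide; open, the fingers measure 114 mm over their backs; the gripper's body (76 mm by 85 mm) begins 54 mm behind the grasp point. The pads swing forward as they close: fully open they stand 13 mm farther back than shut.
Start: joints at [-1.327, 0.181, 1.607, -0, 1.354, -0.206], TCP at [0.25, -0.518, 0.242] pointing down, gripper open.
Joint ranges: [-2.99, 2.99], [-0.89, 2.07], [0.3, 2.58], [-1.14, 4.28], [0, 2.63], [-3.12, 3.12]. Speed limits (rad/s): [2.57, 2.57, 3.01, 3.14, 3.14, 3.14].

## Interface

Orientations are given as a unit quaternion [w, x, y, z].
In Python, from plant import robot gives the robot as it stands. The module is installed in compiled form; this text tells all that it offers.
- The arm moves only by the tool servo_tool, never from a script. Its argument "series" is a list of rows, each a list of 7 numbers: the shift along the tool's x, y, z in m, then the turn, a rotation vector about the tool's x, y, z in degrees, then the finger opening in m, from 0 to 0.0854. A call has 1 to 8 rows; each row shifts and turns the commanded pose from where the row before left it, along the tool's axes as they then stand; what a row does not reach is not made up. A row lasts 1/8 s, in which the tool goes at most 62.5 mm and 10.7 degrees, less where a joint would pass 70% of its speed; a pose out of reach is approached as far as the arm can. A call with a gripper value outside its range is refused whole. The fingers move at their own pace and stop on an object; the grip force is fixed at half the most. Time passes only in rows, so rows that do not move let the fingers close. It gives the time, the measured TCP pose, the force and the opening at its end, in the units of the state.
- robot.read_state(): the state, without advancing time (a new reading comes with each control period).
- robot.camera(name): name is "scene" or "top" or "wrist"; returns a dict with "color" (420x560x3 uint8, red, green, blue), "fx", "fy", "cx", "cy" (pixels), "R" (3x3) and "t" (3): a world point X has camera coordinates R X + t. Camera axes: x right, y down, z forward; pixel columns grow to the right and rows downward; lengths in m; the calibration is good to about 2 mm. A picture is of the moment at which its call begins. There is no depth.
- robot.close_job(): hands the job in, once; it reports no verdict.
Trained networks look in the newest picture that a camera, given by its name, has taken for a name from the list of things; names that differ only in an ending like _2 or _b are one class to them, and where a whole thing is asked for, a point or a joint stands for the part that bears it (a point fixed in the world has none). Each returns a list of dicts, best first, with "score" (0 to 1); they miss things now and then, are a little off and sometimes report something else, mostly with a low value. They report only what shows in the picture. A call takes as long as a camera call. They do not tell look-alikes from the thing itself.
- robot.look_for(camera, query): "point" ([x, y, z] in m, in the coordinates of the camera as it stood for that picture, good to about 4 mm: the middle of the surface that is visible of it).
- robot.tip_of(camera, query): "point" ([x, y, z] in m, in the coordinates of the camera as it stood for that picture, good to about 4 mm: a listed point, or the origin of a listed thing).
The state is a dict: "time": time; "q": joint angles; "qvel": joint speeds; "effort": joint torques, N m; "ee_pos": TCP position; "tool_rot": TCP orientation; "contact_force": force on the tool from outside, world axes, zero at the start; "moment": the same for the moment, N m; "grip_width": opening from 0.0 (shut) to 1.0 (fully open).
Only numpy, scipy, OpenCV 4.12 (cv2) and the standard library are available. Lean on these libraries where they do the work, as an engineer would, in place of code of your own. Each camera call takes 0.05 s, during which the arm holds its last target.

## Working session

There is one attempt and no reset: what is moved stays moved. The work goes in short steps, Python scripts to look and compute and a tool call to move; the robot and the scene stay as the last step left them, time stands still between calls to the robot, and variables do not carry over. Pictures are saved under pics/ and viewed, and the job is handed in when it is done.

Besides the shell and the picture viewer there is one more tool, called after "Call:" in YAML: its name, and indented under it one key for each argument. servo_tool: Moves the arm, as the interface text tells. Its arguments: {"type":"object","properties":{"series":{"type":"array"}},"required":["series"]}

```bash
ls; mkdir -p pics
cat > h.py <<'E'
import numpy as np, cv2
from plant import robot
from scipy.spatial.transform import Rotation as Rn
def w(c,p): return np.array(c["R"]).T@(np.array(p)-np.array(c["t"]))
def proj(c,X):
    p=np.array(c["R"])@np.array(X)+np.array(c["t"]); return c["fx"]*p[0]/p[2]+c["cx"],c["fy"]*p[1]/p[2]+c["cy"]
def save(c,n): cv2.imwrite("pics/"+n,cv2.cvtColor(c["color"],cv2.COLOR_RGB2BGR))
def ray(c,u,v):
    R=np.array(c["R"]);t=np.array(c["t"]);o=-R.T@t
    d=R.T@np.array([(u-c["cx"])/c["fx"],(v-c["cy"])/c["fy"],1]); return o,d
def atz(c,u,v,z):
    o,d=ray(c,u,v); return o+d*(z-o[2])/d[2]
E
python3 - <<'E'
from h import *
np.set_printoptions(precision=4,suppress=True)
for n in ["scene","top","wrist"]:
    c=robot.camera(n); save(c,n+"0.png")
    for q in ["press_handle","tamper_handle","caddy","slot"]:
        for f in ("look_for","tip_of"):
            try:
                for r in getattr(robot,f)(n,q):
                    X=w(c,r["point"]); print(n,q,f,round(r["score"],2),X,np.round(proj(c,X)))
            except Exception as e: print(n,q,f,e)
print(robot.read_state())
E
```

```text
pics
scene press_handle look_for 0.77 [ 0.516  -0.0773  0.0136] [253. 273.]
scene press_handle look_for 0.66 [ 0.288  -0.1773  0.013 ] [211. 214.]
scene press_handle tip_of 0.78 [ 0.5132 -0.069   0.1146] [255. 237.]
scene press_handle tip_of 0.7 [ 0.2671 -0.1713  0.1157] [210. 177.]
scene press_handle tip_of 0.38 [ 0.5026  0.1765 -0.0003] [363. 267.]
scene tamper_handle look_for 0.61 [ 0.5158 -0.2533  0.0132] [173. 278.]
scene tamper_handle tip_of 0.92 [ 0.5074 -0.2591  0.1139] [165. 241.]
scene caddy look_for 0.69 [0.2545 0.2376 0.0646] [367. 183.]
scene caddy look_for 0.55 [0.4997 0.1803 0.0575] [367. 247.]
scene caddy tip_of 0.88 [ 0.2577  0.2324 -0.0033] [363. 205.]
scene caddy tip_of 0.57 [0.5009 0.1786 0.0008] [364. 266.]
scene slot look_for 0.74 [0.2516 0.2355 0.0669] [366. 182.]
scene slot look_for 0.68 [0.4977 0.1746 0.0614] [364. 245.]
scene slot tip_of 0.94 [0.2894 0.2377 0.0863] [371. 184.]
scene slot tip_of 0.7 [0.5324 0.1774 0.0829] [370. 248.]
top press_handle look_for 0.58 [ 0.2955 -0.1804  0.0108] [363. 266.]
top press_handle look_for 0.57 [ 0.4792 -0.0815  0.0088] [
[... 577 characters left out ...]
]
top slot look_for 0.9 [0.4954 0.1785 0.0847] [198. 170.]
top slot tip_of 0.82 [0.2925 0.236  0.0873] [168. 267.]
top slot tip_of 0.7 [0.5329 0.179  0.0796] [199. 153.]
wrist press_handle look_for 0.92 [ 0.2886 -0.2144  0.0097] [34. 27.]
{'time': 1.35, 'q': array([-1.3273,  0.1808,  1.607 ,  0.    ,  1.3538, -0.2063]), 'qvel': array([ 0.0006,  0.0001, -0.0008, -0.0004, -0.0011,  0.0019]), 'effort': array([ -0.0027, -44.4851, -35.1679,  -0.0004,   0.0007,  -0.    ]), 'ee_pos': array([ 0.25  , -0.5178,  0.2423]), 'tool_rot': array([0.    , 0.9748, 0.223 , 0.    ]), 'contact_force': array([-0.4109,  0.2999,  0.1136]), 'moment': array([0.0099, 0.0115, 0.0182]), 'grip_width': 0.9993254918130883}
```

View pics/scene0.png

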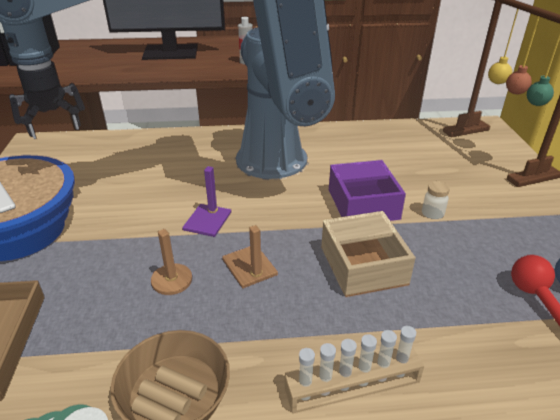

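View pics/top0.png

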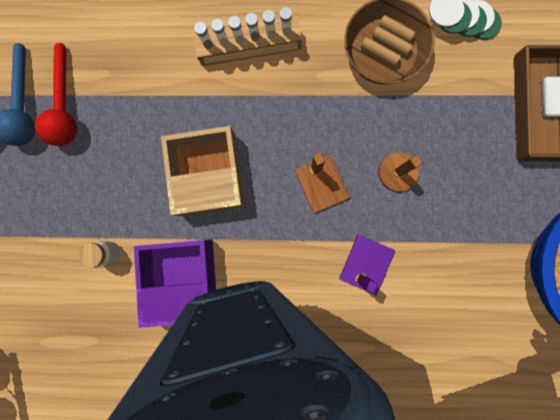

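The scene view shows the brown rectangular press at (255,260), the round one at (170,270), the plywood caddy at (366,255), and purple look-alikes nearer the robot. Next I'll measure yaw angles from crops of the top view.

Run:
```python
from h import *
import cv2
im=cv2.imread("pics/top0.png")
a=cv2.resize(im[140:225,285:435],None,fx=5,fy=5,interpolation=cv2.INTER_CUBIC);cv2.imwrite("pics/cropA.png",a)
a=cv2.resize(im[115:225,150:255],None,fx=5,fy=5,interpolation=cv2.INTER_CUBIC);cv2.imwrite("pics/cropB.png",a)
```

```text
(no output)
```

View pics/cropA.png

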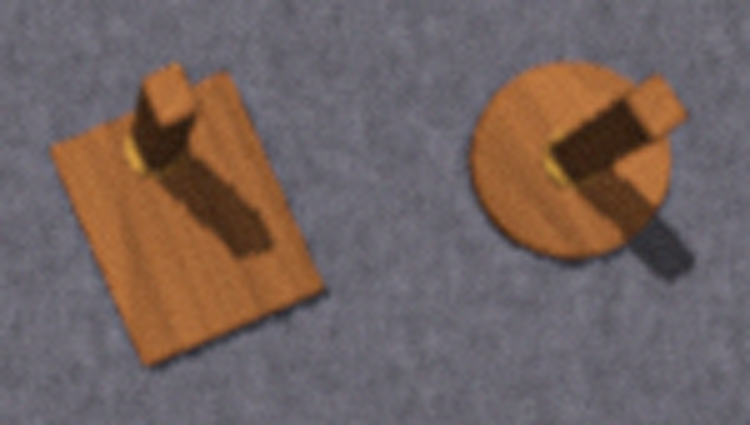

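View pics/cropB.png

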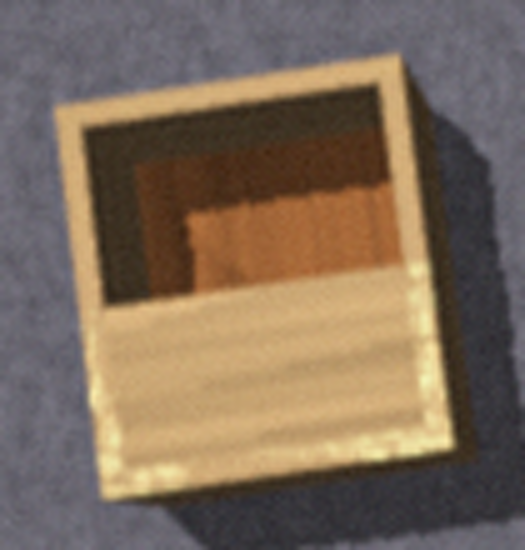

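Run:
```python
from h import *
np.set_printoptions(precision=4,suppress=True)
c=robot.camera("top")
def fit(P,L,W,offx,z,o):
    Q=np.array([atz(c,u/5+o[0]-.4,v/5+o[1]-.4,z)[:2] for u,v in P])
    # P order: far-left, far-right, near-right, near-left in object frame (+x far,+y left)
    M=np.array([[L/2,W/2],[L/2,-W/2],[-L/2,-W/2],[-L/2,W/2]])+[offx,0]
    mc=M.mean(0);qc=Q.mean(0);H=(M-mc).T@(Q-qc)
    a=np.arctan2(H[0,1]-H[1,0],H[0,0]+H[1,1]);R=np.array([[np.cos(a),-np.sin(a)],[np.sin(a),np.cos(a)]])
    t=qc-R@mc
    print("yaw",a,"origin",t,"resid",(Q-(M@R.T+t))*1000)
    print(np.linalg.norm(Q-np.roll(Q,1,0),axis=1))
    return a,t
fit([(52,148),(228,72),(326,290),(148,366)],.11,.09,-.035,.012,(285,140))
a,t=fit([(57,106),(402,55),(455,450),(103,498)],.17,.15,0,.083,(150,115))
print("handletop",atz(c,170/5+285-.4,95/5+140-.4,.14), atz(c,655/5+285,107/5+140,.14))
```

```text
yaw 0.42097277656292537 origin [ 0.5119 -0.0728] resid [[ 0.018  -1.2763]
 [-1.128   1.0035]
 [-0.1406  1.2177]
 [ 1.2506 -0.9449]]
[0.1087 0.0875 0.109  0.0875]
yaw 0.1516557459919032 origin [0.4972 0.1751] resid [[-0.0501  0.0108]
 [ 0.0196  0.2576]
 [-0.313  -0.3634]
 [ 0.3435  0.095 ]]
[0.1696 0.1498 0.1704 0.1504]
handletop [ 0.5118 -0.0716  0.14  ] [ 0.5076 -0.2593  0.14  ]
```

The press axis fits at (0.512, -0.073) with yaw 0.421, and the caddy at (0.497, 0.175) with yaw 0.152. Residuals are about 1 mm or less, and the networks agree. Next is a 2D search for the insertion path in the caddy's x–z plane.

```bash
cat > plan2d.py <<'E'
import numpy as np, heapq, sys
from scipy import ndimage
def rectpts(x0,x1,z0,z1,s=4):
    xs=np.linspace(x0,x1,max(2,int((x1-x0)/s)+1));zs=np.linspace(z0,z1,max(2,int((z1-z0)/s)+1))
    return np.array([(x,z) for x in xs for z in zs])
def build(phi,grip=115):
    foot=rectpts(-90,20,0,12);h=rectpts(-11,11,12,140)
    f=rectpts(-14,14,-19,54); b=rectpts(-44,44,54,180,8)
    g=np.vstack([f,b]); c,s=np.cos(-phi),np.sin(-phi)   # tool tilt relative handle, lean +x by phi
    g=np.c_[g[:,0]*c-g[:,1]*s, g[:,0]*s+g[:,1]*c]+[0,grip]
    return np.vstack([foot,h]),g
W=400;ox,oz=-250,-20
img=np.zeros((450,W),bool) # z rows, x cols, mm
def fill(x0,x1,z0,z1): img[z0-oz:z1-oz,x0-ox:x1-ox]=1
fill(-85,85,0,8);fill(-85,-75,0,83);fill(-85,-5,73,83);fill(75,85,0,83);fill(-250,150,-20,0)
D=ndimage.distance_transform_edt(~img)
def clear(P,g,x,z,th):
    Q=np.vstack([P,g]);c,s=np.cos(th),np.sin(th)
    X=Q[:,0]*c-Q[:,1]*s+x;Z=Q[:,0]*s+Q[:,1]*c+z
    # check
    i=np.clip(np.round(Z-oz).astype(int),0,449);j=np.clip(np.round(X-ox).astype(int),0,W-1)
    return D[i,j].min()
# theta positive: rotates +x->+z => heel up, toe down, handle (0,1)->(-s,c). good
if __name__=="__main__":
  for phid in [0,15,30,45]:
    P,g=build(np.radians(phid))
    xs=np.arange(-30,141,5);zs=np.arange(8,200,4);ts=np.arange(0,96,5)
    C=np.zeros((len(xs),len(zs),len(ts)))
    for i,x in enumerate(xs):
        for j,z in enumerate(zs):
            for k,t in enumerate(ts): C[i,j,k]=clear(P,g,x,z,np.radians(t))
    # widest path (bottleneck), contact w/ floor at goal exempt
    st=(np.argmin(abs(xs-35)),len(zs)-1,0)
    goal=(np.argmin(abs(xs-35)),1,0)
    best={st:C[st]};pq=[(-C[st],st)];par={}
    while pq:
        v,n=heapq.heappop(pq);v=-v
        if n==goal:break
        if v<best[n]:continue
        for d in np.ndindex(3,3,3):
            m=tuple(np.array(n)+np.array(d)-1)
            if min(m)<0 or m[0]>=len(xs) or m[1]>=len(zs) or m[2]>=len(ts):continue
            u=min(v,C[m])
            if u>best.get(m,0): best[m]=u;par[m]=n;heapq.heappush(pq,(-u,m))
    print(phid,best.get(goal), "at goal",C[goal])
    n=goal;path=[]
    while n in par: path.append((xs[n[0]],zs[n[1]],ts[n[2]],round(C[n],1)));n=par[n]
    ok=[p for p in path[::-1] if p[1]<140]
    print(*[tuple(float(a) for a in p) for p in ok],sep="\n") if phid in(0,30) else None
E
python3 plan2d.py
```

```text
0 5.0 at goal 5.0
(40.0, 136.0, 90.0, 34.0)
(45.0, 132.0, 85.0, 33.4)
(50.0, 128.0, 80.0, 32.0)
(55.0, 124.0, 75.0, 30.0)
(55.0, 120.0, 70.0, 28.0)
(60.0, 116.0, 65.0, 27.0)
(60.0, 112.0, 60.0, 25.8)
(65.0, 108.0, 55.0, 23.3)
(60.0, 104.0, 55.0, 23.0)
(60.0, 100.0, 50.0, 20.8)
(60.0, 96.0, 50.0, 20.0)
(55.0, 92.0, 45.0, 17.7)
(50.0, 88.0, 45.0, 17.0)
(50.0, 84.0, 40.0, 15.6)
(45.0, 80.0, 40.0, 15.0)
(45.0, 76.0, 35.0, 14.8)
(40.0, 72.0, 35.0, 13.0)
(40.0, 68.0, 30.0, 15.3)
(35.0, 64.0, 25.0, 13.4)
(30.0, 60.0, 20.0, 13.0)
(30.0, 56.0, 15.0, 13.9)
(30.0, 52.0, 10.0, 14.9)
(30.0, 48.0, 5.0, 15.0)
(30.0, 44.0, 0.0, 16.0)
(30.0, 40.0, 0.0, 16.0)
(30.0, 36.0, 0.0, 16.0)
(30.0, 32.0, 0.0, 16.0)
(30.0, 28.0, 0.0, 16.0)
(30.0, 24.0, 0.0, 16.0)
(30.0, 20.0, 0.0, 13.0)
(30.0, 16.0, 0.0, 9.0)
(35.0, 12.0, 0.0, 5.0)
15 5.0 at goal 5.0
30 5.0 at goal 5.0
(45.0, 136.0, 85.0, 33.0)
(45.0, 132.0, 85.0, 33.4)
(50.0, 128.0, 80.0, 32.0)
(55.0, 124.0, 75.0, 30.0)
(55.0, 120.0, 70.0, 28.0)
(60.0, 116.0, 65.0, 27.0)
(60.0, 112.0, 60.0, 25.8)
(65.0, 108.0, 55.0, 23.3)
(60.0, 104.0, 55.0, 23.0)
(60.0, 100.0, 50.0, 20.8)
(60.0, 96.0, 50.0, 20.0)
(55.0, 92.0, 45.0, 17.7)
(50.0, 88.0, 45.0, 17.0)
(50.0, 84.0, 40.0, 15.6)
(45.0, 80.0, 40.0, 15.0)
(45.0, 76.0, 35.0, 14.8)
(40.0, 72.0, 35.0, 13.0)
(40.0, 68.0, 30.0, 15.3)
(35.0, 64.0, 25.0, 13.4)
(30.0, 60.0, 20.0, 13.0)
(30.0, 56.0, 15.0, 13.9)
(30.0, 52.0, 10.0, 14.9)
(30.0, 48.0, 5.0, 15.0)
(30.0, 44.0, 0.0, 16.0)
(30.0, 40.0, 0.0, 16.0)
(30.0, 36.0, 0.0, 16.0)
(30.0, 32.0, 0.0, 16.0)
(30.0, 28.0, 0.0, 16.0)
(30.0, 24.0, 0.0, 16.0)
(30.0, 20.0, 0.0, 13.0)
(30.0, 16.0, 0.0, 9.0)
(35.0, 12.0, 0.0, 5.0)
45 5.0 at goal 5.0
```

```bash
cat >> h.py <<'E'
def cur():
    s=robot.read_state();q=s["tool_rot"];return np.array(s["ee_pos"]),Rn.from_quat([q[1],q[2],q[3],q[0]])
def toolR(yaw,th):
    # tool x along yaw, z down, tilted by th about tool y
    R0=Rn.from_matrix(np.array([[np.cos(yaw),np.sin(yaw),0],[np.sin(yaw),-np.cos(yaw),0],[0,0,-1]]).T.T) if 0 else Rn.from_matrix(np.column_stack([[np.cos(yaw),np.sin(yaw),0],[np.sin(yaw),-np.cos(yaw),0],[0,0,-1]]))
    return R0*Rn.from_rotvec([0,th,0])
def rows(targets,g,start=None):
    """targets: list of (pos,R,n)"""
    p,R=start or cur()
    for tp,tR,n in targets:
        rv=(R.inv()*tR).as_rotvec()
        p0,R0=p,R
        for i in range(1,n+1):
            gp=p0+(tp-p0)*i/n; gR=R0*Rn.from_rotvec(rv*i/n)
            d=np.round(R.inv().apply(gp-p),4); a=np.round(np.degrees((R.inv()*gR).as_rotvec()),2)
            print("["+",".join(f"{v:g}" for v in [*(d+0.),*(a+0.),g])+"],")
            p=p+R.apply(d);R=R*Rn.from_rotvec(np.radians(a))
        print("--")
    return p,R
E
python3 - <<'E'
from h import *
print(cur()[1].as_matrix().round(3))
rows([(np.array([.512,-.0725,.25]),toolR(.421,0),12),(np.array([.512,-.0725,.107]),toolR(.421,0),4)],.0854)
E
```

```text
[[ 0.901  0.435  0.   ]
 [ 0.435 -0.901  0.   ]
 [ 0.    -0.    -1.   ]]
[0.0358,-0.0239,-0.0006,0,0,0.14,0.0854],
[0.0357,-0.024,-0.0007,0,0,0.14,0.0854],
[0.0357,-0.0241,-0.0006,0,0,0.13,0.0854],
[0.0356,-0.0242,-0.0007,0,0,0.14,0.0854],
[0.0356,-0.0243,-0.0006,0,0,0.14,0.0854],
[0.0355,-0.0243,-0.0007,0,0,0.14,0.0854],
[0.0354,-0.0245,-0.0006,0,0,0.13,0.0854],
[0.0354,-0.0245,-0.0006,0,0,0.14,0.0854],
[0.0354,-0.0246,-0.0007,0,0,0.14,0.0854],
[0.0352,-0.0247,-0.0006,0,0,0.14,0.0854],
[0.0352,-0.0248,-0.0007,0,0,0.14,0.0854],
[0.0352,-0.0248,-0.0006,0,0,0.13,0.0854],
--
[0,0,0.0357,0,0,0,0.0854],
[0,0,0.0358,0,0,0,0.0854],
[0,0,0.0357,0,0,0,0.0854],
[0,0,0.0358,0,0,0,0.0854],
--
```

Call:
servo_tool:
  series:
    - [0.0356, -0.0243, -0.0006, 0, 0, 0.14, 0.0854]
    - [0.0356, -0.0243, -0.0006, 0, 0, 0.14, 0.0854]
    - [0.0356, -0.0243, -0.0006, 0, 0, 0.14, 0.0854]
    - [0.0356, -0.0243, -0.0006, 0, 0, 0.14, 0.0854]
    - [0.0356, -0.0243, -0.0006, 0, 0, 0.14, 0.0854]
    - [0.0356, -0.0243, -0.0006, 0, 0, 0.14, 0.0854]
    - [0.0356, -0.0243, -0.0006, 0, 0, 0.14, 0.0854]
    - [0.0356, -0.0243, -0.0006, 0, 0, 0.14, 0.0854]

```text
time: 2.4
ee_pos: [0.4251, -0.2192, 0.2474]
tool_rot: [0.0, 0.977, 0.213, 0.0]
contact_force: [0.2, -0.2, -0.3]
grip_width: 1.001
```

Call:
servo_tool:
  series:
    - [0.0354, -0.0246, -0.0006, 0, 0, 0.14, 0.0854]
    - [0.0354, -0.0246, -0.0006, 0, 0, 0.14, 0.0854]
    - [0.0354, -0.0246, -0.0006, 0, 0, 0.14, 0.0854]
    - [0.0354, -0.0246, -0.0006, 0, 0, 0.14, 0.0854]
    - [0, 0, 0, 0, 0, 0, 0.0854]

```text
time: 3.02
ee_pos: [0.5136, -0.07, 0.2496]
tool_rot: [-0.0, 0.978, 0.211, 0.0]
contact_force: [0.1, 0.5, -0.2]
grip_width: 0.997
```

Run:
```python
from h import *
np.set_printoptions(precision=4,suppress=True)
c=robot.camera("wrist"); save(c,"wrist1.png"); 
for X in [(.512,-.0725,.14),(.512,-.0725,.115)]: print(proj(c,X))
for r in robot.tip_of("wrist","press_handle"): print(r["score"],w(c,r["point"]),proj(c,w(c,r["point"])))
rows([(np.array([.512,-.0725,.107]),toolR(.421,0),4)],.0854)
print(cur()[0], robot.read_state()["q"])
```

```text
(np.float64(280.668999034832), np.float64(214.1030164368116))
(np.float64(280.4804780333789), np.float64(206.21128168697257))
0.92 [ 0.5103 -0.0732  0.1157] (np.float64(280.3744943016089), np.float64(208.41632969293806))
[-0.0002,0,0.0356,0,0.01,0.01,0.0854],
[-0.0001,0.0001,0.0356,0,0,0.01,0.0854],
[-0.0002,0,0.0356,0,0.01,0.02,0.0854],
[-0.0002,0,0.0356,0.01,0.01,0.01,0.0854],
--
[ 0.5126 -0.0721  0.2494] [-0.369   0.0456  1.7413 -0.0004  1.3549  0.78  ]
```

View pics/wrist1.png

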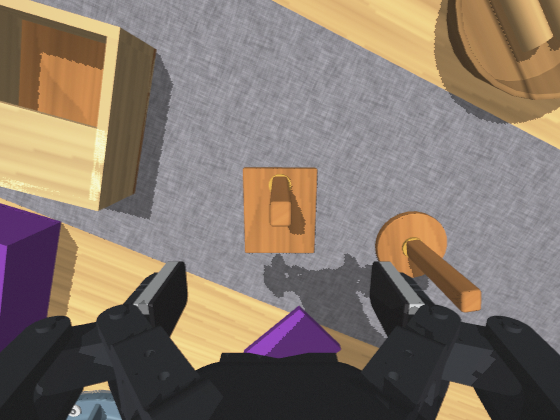

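The wrist view confirms it: the handle top is at (280,213), where 0.14 m projects, and the foot is square to the image. Descend and grip.

Call:
servo_tool:
  series:
    - [-0.0002, 0, 0.0356, 0, 0, 0, 0.0854]
    - [-0.0002, 0, 0.0356, 0, 0, 0, 0.0854]
    - [-0.0002, 0, 0.0356, 0, 0, 0, 0.0854]
    - [0, 0, 0.0356, 0, 0, 0, 0.0854]
    - [0, 0, 0, 0, 0, 0, 0.0854]
    - [0, 0, 0, 0, 0, 0, 0.03]
    - [0, 0, 0, 0, 0, 0, 0.0]
    - [0, 0, 0, 0, 0, 0, 0.0]

```text
time: 4.12
ee_pos: [0.513, -0.0729, 0.1085]
tool_rot: [0.001, 0.978, 0.209, 0.001]
contact_force: [-0.5, 0.9, -0.4]
grip_width: 0.376
```

Call:
servo_tool:
  series:
    - [0, 0, 0, 0, 0, 0, 0.0]
    - [0, 0, 0, 0, 0, 0, 0.0]
    - [0, 0, 0, 0, 0, 0, 0.0]
    - [0, 0, 0, 0, 0, 0, 0.0]

```text
time: 4.62
ee_pos: [0.5127, -0.0726, 0.1079]
tool_rot: [0.0, 0.978, 0.209, 0.001]
contact_force: [-1.8, 0.6, 6.8]
grip_width: 0.202
```

Gripped: the opening is about 17 mm, matching the 18 mm handle. Computing lift, carry and tip.

```bash
cat >> h.py <<'E'
CY=.1517; CO=np.array([.4972,.1753])
def cad(x,z,thd,y=0,L=108):
    th=np.radians(thd); X=(x-L*np.sin(th))/1e3; Z=(z+L*np.cos(th))/1e3; y=y/1e3
    c,s=np.cos(CY),np.sin(CY)
    return np.array([CO[0]+c*X-s*y,CO[1]+s*X+c*y,Z]),toolR(CY,th)
E
python3 - <<'E'
from h import *
p,R=cur()
rows([(p+[0,0,.19],toolR(.421,0),4),(*cad(35,192,0),8),(*cad(62,170,55),8)],0)
E
```

```text
[0,0,-0.0475,0.01,-0.01,0,0],
[0.0001,0.0001,-0.0475,0.02,-0.01,-0.01,0],
[0,0,-0.0475,0.01,-0.02,0,0],
[0,0,-0.0475,0.01,-0.01,-0.01,0],
--
[0.0151,-0.0279,-0.0003,0,0,1.93,0],
[0.0142,-0.0284,-0.0002,0,0,1.93,0],
[0.0132,-0.0289,-0.0003,0,0,1.93,0],
[0.0122,-0.0293,-0.0003,0,0,1.93,0],
[0.0112,-0.0297,-0.0002,0,0,1.93,0],
[0.0103,-0.03,-0.0003,0,0,1.92,0],
[0.0092,-0.0304,-0.0003,0,0,1.93,0],
[0.0081,-0.0306,-0.0002,0,0,1.93,0],
--
[-0.0077,0,0.0085,0,6.88,0,0],
[-0.0086,0,0.0075,0,6.87,0,0],
[-0.0095,0,0.0065,0,6.88,0,0],
[-0.0102,0,0.0052,0,6.87,0,0],
[-0.0107,0,0.004,0,6.88,0,0],
[-0.0112,0,0.0027,0,6.87,0,0],
[-0.0113,0,0.0013,0,6.88,0,0],
[-0.0115,-0.0001,0,0,6.87,0,0],
--
```

Call:
servo_tool:
  series:
    - [0, 0, -0.03, 0, 0, 0, 0]
    - [0, 0, -0.04, 0, 0, 0, 0]
    - [0, 0, -0.045, 0, 0, 0, 0]
    - [0, 0, -0.045, 0, 0, 0, 0]
    - [0, 0, -0.03, 0, 0, 0, 0]
    - [0, 0, 0, 0, 0, 0, 0]

```text
time: 5.38
ee_pos: [0.5133, -0.0728, 0.2994]
tool_rot: [0.001, 0.978, 0.209, 0.002]
contact_force: [0.0, 0.9, -2.2]
grip_width: 0.203
```

Call:
servo_tool:
  series:
    - [0.015, -0.028, -0.0003, 0, 0, 1.93, 0]
    - [0.0142, -0.0284, -0.0002, 0, 0, 1.93, 0]
    - [0.0132, -0.0289, -0.0003, 0, 0, 1.93, 0]
    - [0.0122, -0.0293, -0.0003, 0, 0, 1.93, 0]
    - [0.0112, -0.0297, -0.0002, 0, 0, 1.93, 0]
    - [0.0103, -0.03, -0.0003, 0, 0, 1.93, 0]
    - [0.0092, -0.0304, -0.0003, 0, 0, 1.93, 0]
    - [0.0081, -0.0306, -0.0002, 0, 0, 1.93, 0]

```text
time: 6.38
ee_pos: [0.5303, 0.1816, 0.2966]
tool_rot: [0.0, 0.997, 0.075, -0.002]
contact_force: [-1.2, -1.0, -0.9]
grip_width: 0.202
```

Call:
servo_tool:
  series:
    - [-0.0077, 0, 0.0085, 0, 6.88, 0, 0]
    - [-0.0086, 0, 0.0075, 0, 6.88, 0, 0]
    - [-0.0095, 0, 0.0065, 0, 6.88, 0, 0]
    - [-0.0102, 0, 0.0052, 0, 6.88, 0, 0]
    - [-0.0107, 0, 0.004, 0, 6.88, 0, 0]
    - [-0.0112, 0, 0.0027, 0, 6.88, 0, 0]
    - [-0.0113, 0, 0.0013, 0, 6.88, 0, 0]
    - [-0.0115, 0, 0, 0, 6.88, 0, 0]

```text
time: 7.38
ee_pos: [0.4686, 0.1709, 0.2285]
tool_rot: [-0.034, 0.884, 0.067, 0.461]
contact_force: [0.5, 1.8, -2.4]
grip_width: 0.202
```

Run:
```python
from h import *
np.set_printoptions(precision=4,suppress=True)
p,R=cur();t,tR=cad(62,170,55)
print(p,t,np.degrees((R.inv()*tR).as_rotvec()),robot.read_state()["q"],robot.read_state()["contact_force"],robot.read_state()["grip_width"])
c=robot.camera("scene");save(c,"scene1.png")
for X in [(.062,.170),(.062-.09*np.cos(.96),.170-.09*np.sin(.96)),(.062+.02*np.cos(.96),.170+.02*np.sin(.96))]:
  for y in(-.045,.045):
    P=[CO[0]+np.cos(CY)*X[0]-np.sin(CY)*y,CO[1]+np.sin(CY)*X[0]+np.cos(CY)*y,X[1]];print(np.round(proj(c,P)))
import cv2
cv2.imwrite("pics/scene1c.png",cv2.resize(cv2.imread("pics/scene1.png")[90:310,250:480],None,fx=2.6,fy=2.6,interpolation=cv2.INTER_CUBIC))
for r in robot.tip_of("scene","press_handle"): print(r["score"],w(c,r["point"]))
```

```text
[0.4686 0.1709 0.2285] [0.471  0.1713 0.2319] [ 0.1063 -0.0476 -0.0127] [ 0.0697 -0.4738  2.489   0.375   0.1793  1.1545] [ 0.4871  1.8029 -2.4065] 0.2015617571255086
[361. 227.]
[402. 220.]
[349. 239.]
[387. 233.]
[364. 224.]
[406. 217.]
0.91 [ 0.2658 -0.1684  0.1172]
0.85 [0.4629 0.1725 0.233 ]
```

View pics/scene1c.png

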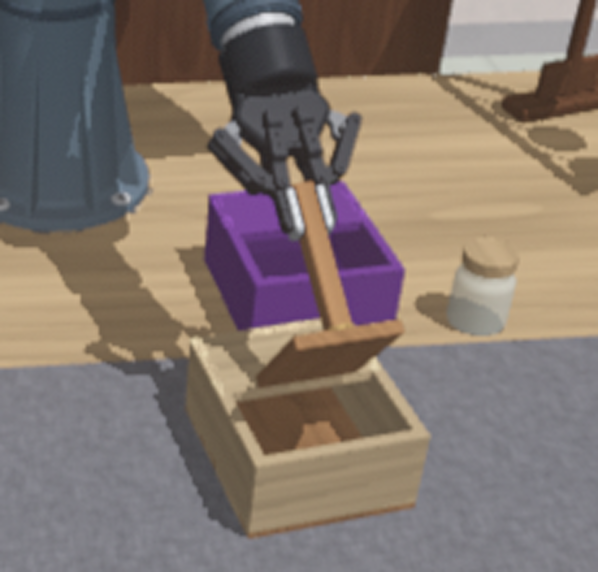

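The scene crop shows the foot tipped toe-down above the slot, with the toe edge between the slot's sides, as predicted. q5 is 0.18 (limit 0) and q3 is 2.49 (limit 2.58), so I'll look for a path that needs less tilt.

```bash
cat > p2.py <<'E'
from plan2d import *
P,g=build(0)
xs=np.arange(0,111,4);zs=np.arange(12,200,4);ts=np.arange(0,56,4)
C=np.array([[[clear(P,g,x,z,np.radians(t)) for t in ts] for z in zs] for x in xs])
for cap in [28,32,36,40,44,48,52]:
    nt=(ts<=cap).sum()
    st=(np.argmin(abs(xs-60)),len(zs)-1,nt-1);goal=(np.argmin(abs(xs-36)),2,0)
    best={st:C[st]};pq=[(-C[st],st)];par={}
    while pq:
        v,n=heapq.heappop(pq);v=-v
        if n==goal:break
        if v<best[n]:continue
        for d in np.ndindex(3,3,3):
            m=tuple(np.array(n)+np.array(d)-1)
            if min(m)<0 or m[0]>=len(xs) or m[1]>=len(zs) or m[2]>=nt:continue
            u=min(v,C[m])
            if u>best.get(m,0): best[m]=u;par[m]=n;heapq.heappush(pq,(-u,m))
    n=goal;path=[]
    while n in par: path.append((int(xs[n[0]]),int(zs[n[1]]),int(ts[n[2]]),float(round(C[n],1))));n=par[n]
    print(cap,best.get(goal),"min",min([p[3] for p in path if p[1]>20],default=None))
    if cap in(36,44): print([p for p in path[::-1] if p[1]<150])
E
python3 p2.py
```

```text
28 7.280109889280518 min 7.3
32 10.295630140987 min 10.3
36 12.529964086141668 min 12.5
[(12, 148, 0, 66.0), (16, 144, 0, 62.0), (20, 144, 0, 62.0), (24, 144, 0, 62.0), (28, 144, 0, 62.0), (32, 144, 0, 62.0), (36, 144, 0, 62.0), (40, 144, 0, 62.0), (44, 144, 0, 62.0), (48, 144, 0, 62.0), (52, 144, 0, 62.0), (56, 144, 0, 62.0), (60, 144, 0, 62.0), (64, 144, 0, 62.0), (68, 144, 0, 62.0), (72, 144, 0, 62.0), (76, 144, 0, 62.0), (80, 144, 0, 62.0), (84, 144, 0, 62.0), (88, 144, 0, 62.0), (92, 144, 0, 62.0), (96, 144, 0, 62.0), (100, 144, 0, 62.0), (104, 148, 4, 63.2), (108, 144, 8, 55.0), (108, 140, 12, 46.9), (108, 136, 16, 39.6), (108, 132, 20, 34.7), (104, 128, 24, 29.1), (100, 124, 28, 23.3), (96, 120, 32, 19.0), (92, 116, 36, 17.7), (88, 112, 36, 14.6), (84, 108, 36, 12.8), (80, 104, 36, 13.4), (76, 100, 36, 14.2), (72, 96, 36, 13.0), (68, 96, 36, 13.0), (64, 92, 36, 13.9), (60, 88, 36, 13.9), (56, 84, 36, 12.5), (52, 84, 36, 13.6), (48, 80, 36, 13.9), (44, 76, 36, 14.9), (40, 72, 32, 12.8), (36, 68, 32, 13.0), (32, 64, 28, 13.9), (32, 60, 24, 14.3), (32, 56, 20, 15.5), (28, 52, 16,
[... 735 characters left out ...]
8, 148, 24, 43.2), (108, 144, 28, 39.1), (104, 140, 32, 33.6), (100, 136, 36, 28.2), (96, 132, 40, 24.8), (92, 128, 44, 21.4), (88, 124, 44, 21.2), (88, 120, 44, 18.4), (84, 116, 44, 18.4), (80, 112, 44, 18.4), (76, 108, 44, 17.8), (72, 104, 44, 17.7), (68, 100, 44, 17.7), (64, 96, 44, 17.8), (60, 92, 44, 17.5), (56, 88, 44, 17.0), (52, 84, 40, 16.3), (48, 80, 40, 15.0), (44, 76, 36, 14.9), (44, 72, 32, 14.0), (40, 68, 28, 14.4), (36, 64, 28, 15.0), (32, 60, 24, 14.3), (32, 56, 20, 15.5), (32, 52, 16, 16.8), (32, 48, 12, 17.0), (32, 44, 8, 17.0), (32, 40, 4, 17.0), (32, 36, 0, 18.0), (32, 32, 0, 18.0), (32, 28, 0, 18.0), (32, 24, 0, 17.0), (36, 20, 0, 13.0)]
48 13.0 min 14.0
52 13.0 min 14.0
```

```bash
cat > seg.py <<'E'
from plan2d import *
P,g=build(0)
W_=[(60,167,55),(85,128,42),(60,92,42),(46,78,36),(34,62,25),(32,44,8),(32,30,0)]
for a,b in zip(W_,W_[1:]):
    print(a,b,[round(float(clear(P,g,*(np.array(a)+(np.array(b)-np.array(a))*t)[:2],np.radians(a[2]+(b[2]-a[2])*t))),1) for t in np.linspace(0,1,7)])
E
python3 seg.py
python3 - <<'E'
from h import *
rows([(*cad(85,128,42),4),(*cad(60,92,42),3),(*cad(46,78,36),2),(*cad(34,62,25),2),(*cad(32,44,8),3),(*cad(32,30,0),2)],0)
E
```

```text
(60, 167, 55) (85, 128, 42) [17.8, 15.0, 12.8, 11.7, 12.2, 14.0, 16.0]
(85, 128, 42) (60, 92, 42) [16.0, 12.2, 11.3, 13.5, 15.0, 16.4, 17.0]
(60, 92, 42) (46, 78, 36) [17.0, 17.0, 16.4, 15.6, 14.9, 14.9, 14.4]
(46, 78, 36) (34, 62, 25) [14.4, 14.2, 13.9, 13.6, 14.2, 14.6, 14.9]
(34, 62, 25) (32, 44, 8) [14.9, 15.8, 17.0, 18.0, 18.0, 18.0, 17.0]
(32, 44, 8) (32, 30, 0) [17.0, 17.0, 17.0, 17.0, 18.0, 18.0, 18.0]
[0.0036,0.0002,0.0113,-0.01,-3.09,-0.03,0],
[0.0041,0.0002,0.0112,0,-3.1,-0.02,0],
[0.0048,0.0002,0.0109,-0.01,-3.09,-0.03,0],
[0.0053,0.0002,0.0106,-0.01,-3.1,-0.02,0],
--
[-0.0142,0,0.0033,0,0,0,0],
[-0.0142,0,0.0034,0,0,0,0],
[-0.0142,0,0.0033,0,0,0,0],
--
[-0.0043,0,0.0008,0,-3,0,0],
[-0.0042,0,0.0011,0,-3,0,0],
--
[0.0008,0,0.0039,0,-5.5,0,0],
[0.0011,0,0.0038,0,-5.5,0,0],
--
[0.0074,0,0.0067,0,-5.67,0,0],
[0.008,0,0.006,0,-5.66,0,0],
[0.0086,0,0.0052,0,-5.67,0,0],
--
[0.0065,0,0.0075,0,-4,0,0],
[0.007,0,0.0069,0,-4,0,0],
--
```

Call:
servo_tool:
  series:
    - [0.0036, 0.0002, 0.0113, 0, -3.1, 0, 0]
    - [0.0041, 0.0002, 0.0112, 0, -3.1, 0, 0]
    - [0.0048, 0.0002, 0.0109, 0, -3.1, 0, 0]
    - [0.0053, 0.0002, 0.0106, 0, -3.1, 0, 0]
    - [0, 0, 0, 0, 0, 0, 0]

```text
time: 8.1
ee_pos: [0.5171, 0.1772, 0.2175]
tool_rot: [-0.027, 0.929, 0.07, 0.362]
contact_force: [-0.7, 0.1, -1.2]
grip_width: 0.201
```

```bash
cat > st.py <<'E'
from h import *
import sys
np.set_printoptions(precision=4,suppress=True)
p,R=cur();t,tR=cad(*map(float,sys.argv[1:4]))
s=robot.read_state();print(p,t,np.degrees((R.inv()*tR).as_rotvec()),s["q"],s["contact_force"],s["grip_width"])
def img(n):
  c=robot.camera("scene");save(c,n+".png")
  cv2.imwrite("pics/"+n+"c.png",cv2.resize(cv2.imread("pics/"+n+".png")[90:310,250:480],None,fx=2.6,fy=2.6,interpolation=cv2.INTER_CUBIC))
if len(sys.argv)>4: img(sys.argv[4])
E
python3 st.py 85 128 42 s2
```

```text
[0.5171 0.1772 0.2175] [0.5098 0.1772 0.2083] [ 0.1015 -0.5809 -0.0415] [ 0.0897 -0.2488  2.2536  0.1042  0.3964  1.4297] [-0.6636  0.0879 -1.1851] 0.20146934376604958
```

View pics/s2c.png

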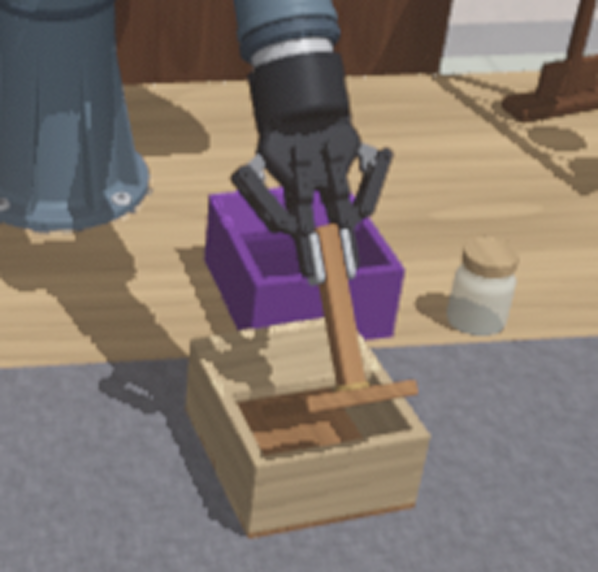

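```bash
cat > ov.py <<'E'
from h import *
import sys
def overlay(n):
    # draw predicted press from tcp + caddy rim
    p,R=cur()
    out=[]
    for cam in("scene","top"):
        c=robot.camera(cam); im=cv2.cvtColor(c["color"],cv2.COLOR_RGB2BGR).copy()
        S=4; 
        def px(X): u=proj(c,X);return np.array([(u[0]+.5)*S,(u[1]+.5)*S])
        im=cv2.resize(im,None,fx=S,fy=S,interpolation=cv2.INTER_CUBIC)
        f=lambda x,y,z: p+R.apply(np.array([x,-y,.108-z]))
        foot=[f(x,y,z) for z in(0,.012) for x,y in((-.09,-.045),(-.09,.045),(.02,.045),(.02,-.045))]
        for q in(foot[:4],foot[4:]): cv2.polylines(im,[np.int32([px(X) for X in q])],True,(0,255,0),1)
        cc,ss=np.cos(CY),np.sin(CY)
        k=lambda x,y,z:np.array([CO[0]+cc*x-ss*y,CO[1]+ss*x+cc*y,z])
        cv2.polylines(im,[np.int32([px(k(x,y,.083)) for x,y in((-.005,-.065),(-.005,.065),(.075,.065),(.075,-.065))])],True,(255,0,255),1)
        u=px(k(.02,0,.08)); x0=int(u[0])-300;y0=int(u[1])-300
        cv2.imwrite(f"pics/{n}_{cam}.png",im[max(y0,0):y0+560,max(x0,0):x0+600])
if __name__=="__main__": overlay(sys.argv[1])
E
python3 ov.py o1
```

```text
(no output)
```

View pics/o1_scene.png

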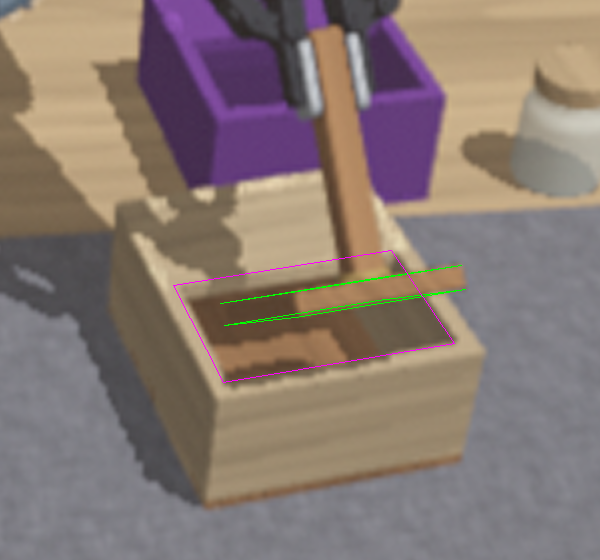

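View pics/o1_top.png

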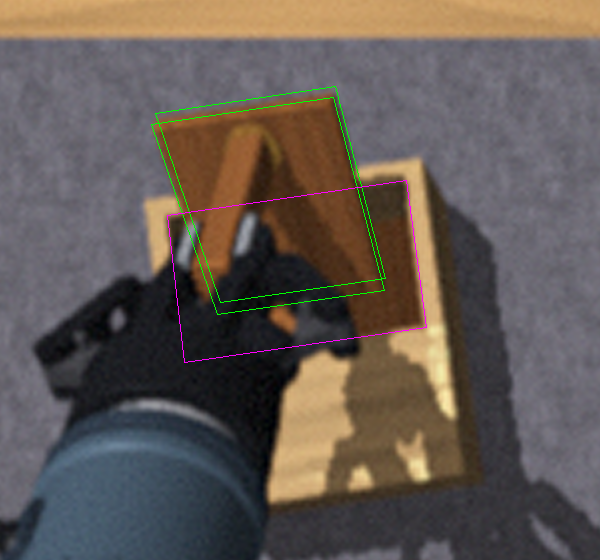

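Top overlay: the predicted foot outline (green) lies on the real foot within about 2 mm, so the press hasn't slipped in the grip. The toe is centred between the slot's sides. The position is about 9 mm short, so I'll recompute from here.

Run:
```python
from h import *
rows([(*cad(60,92,42),4),(*cad(46,78,36),3),(*cad(34,62,25),3)],0)
```

```text
[-0.0129,-0.0002,0.003,0.01,-0.14,-0.01,0],
[-0.013,-0.0001,0.003,0.01,-0.13,-0.01,0],
[-0.0129,-0.0002,0.0031,0.01,-0.14,-0.01,0],
[-0.0129,-0.0001,0.003,0.01,-0.14,-0.01,0],
--
[-0.0028,0,0.0006,0,-2,0,0],
[-0.0028,0,0.0006,0,-2,0,0],
[-0.0028,0,0.0008,0,-2,0,0],
--
[0.0005,0,0.0026,0,-3.67,0,0],
[0.0007,0,0.0026,0,-3.66,0,0],
[0.0008,0,0.0025,0,-3.67,0,0],
--
```

Call:
servo_tool:
  series:
    - [-0.013, 0, 0.003, 0, -0.14, 0, 0]
    - [-0.013, 0, 0.003, 0, -0.14, 0, 0]
    - [-0.013, 0, 0.003, 0, -0.14, 0, 0]
    - [-0.013, 0, 0.003, 0, -0.14, 0, 0]
    - [0, 0, 0, 0, 0, 0, 0]
    - [0, 0, 0, 0, 0, 0, 0]

```text
time: 9.0
ee_pos: [0.486, 0.1729, 0.1733]
tool_rot: [-0.027, 0.931, 0.07, 0.358]
contact_force: [-0.4, 0.9, -0.9]
grip_width: 0.204
```

```bash
python3 st.py 60 92 42; python3 ov.py o2
python3 - <<'E'
from h import *
rows([(*cad(46,78,36),3),(*cad(34,62,25),3)],0)
E
```

```text
[0.486  0.1729 0.1733] [0.4851 0.1734 0.1723] [ 0.0334 -0.1341 -0.034 ] [ 0.0839 -0.2426  2.3516  0.1517  0.3016  1.3761] [-0.4336  0.8935 -0.9033] 0.20418345059310158
[-0.0034,-0.0002,0.0006,0.01,-2.05,-0.01,0],
[-0.0034,-0.0002,0.0008,0.01,-2.06,-0.01,0],
[-0.0033,-0.0002,0.0009,0.01,-2.05,-0.01,0],
--
[0.0005,0,0.0026,0,-3.67,0,0],
[0.0007,0,0.0026,0,-3.66,0,0],
[0.0008,0,0.0025,0,-3.67,0,0],
--
```

View pics/o2_scene.png

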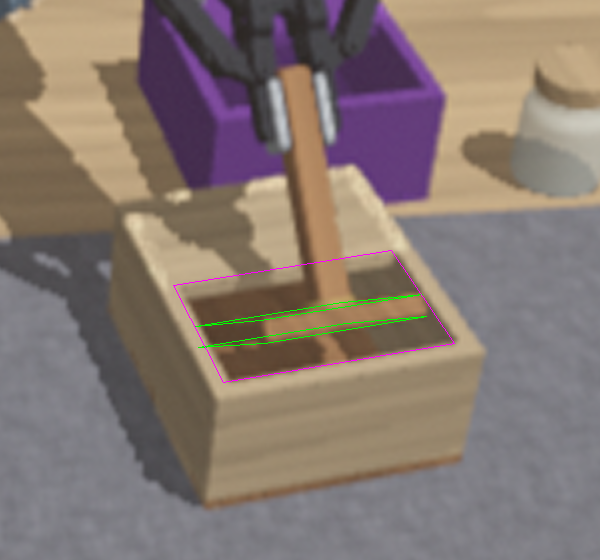

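The foot is entering the slot as predicted, with no contact force. Continue righting it under the cover.

Call:
servo_tool:
  series:
    - [-0.0034, -0.0002, 0.0008, 0, -2.05, 0, 0]
    - [-0.0034, -0.0002, 0.0008, 0, -2.05, 0, 0]
    - [-0.0034, -0.0002, 0.0008, 0, -2.05, 0, 0]
    - [0.0005, 0, 0.0026, 0, -3.67, 0, 0]
    - [0.0007, 0, 0.0026, 0, -3.67, 0, 0]
    - [0.0008, 0, 0.0025, 0, -3.67, 0, 0]
    - [0, 0, 0, 0, 0, 0, 0]

```text
time: 9.98
ee_pos: [0.4867, 0.1736, 0.1601]
tool_rot: [-0.016, 0.973, 0.074, 0.216]
contact_force: [0.4, 0.6, -1.1]
grip_width: 0.203
```

```bash
python3 st.py 34 62 25; python3 ov.py o3
python3 - <<'E'
from h import *
rows([(*cad(32,44,8),4),(*cad(32,30,0),3)],0)
E
```

```text
[0.4867 0.1736 0.1601] [0.4857 0.1735 0.1599] [ 0.0277 -0.0724 -0.0408] [ 0.0992 -0.1104  2.1528  0.0354  0.6624  1.496 ] [ 0.402   0.6358 -1.0967] 0.20311201374260401
[0.0058,0,0.0049,0,-4.25,-0.01,0],
[0.0061,0,0.0045,0,-4.24,-0.01,0],
[0.0065,0,0.004,0.01,-4.25,-0.01,0],
[0.0067,0,0.0035,0,-4.24,-0.01,0],
--
[0.0044,0,0.005,0,-2.67,0,0],
[0.0045,0,0.0047,0,-2.66,0,0],
[0.0048,0.0001,0.0046,0,-2.67,0,0],
--
```

View pics/o3_top.png

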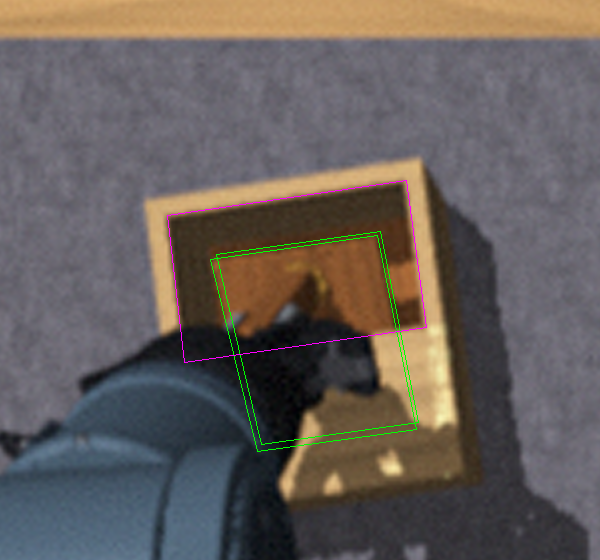

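View pics/o3_scene.png

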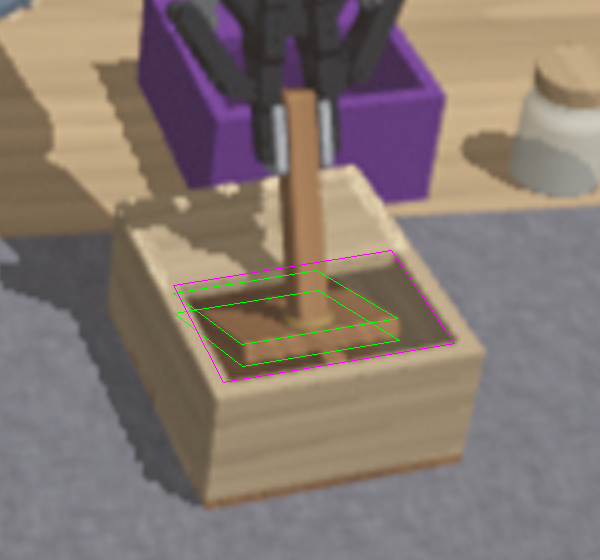

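Toe is under the cover, and the heel matches the prediction in both views.

Call:
servo_tool:
  series:
    - [0.0058, 0, 0.0049, 0, -4.25, 0, 0]
    - [0.0061, 0, 0.0045, 0, -4.25, 0, 0]
    - [0.0065, 0, 0.004, 0, -4.25, 0, 0]
    - [0.0067, 0, 0.0035, 0, -4.25, 0, 0]
    - [0.0044, 0, 0.005, 0, -2.67, 0, 0]
    - [0.0045, 0, 0.0047, 0, -2.67, 0, 0]
    - [0.0048, 0, 0.0046, 0, -2.67, 0, 0]
    - [0, 0, 0, 0, 0, 0, 0]

```text
time: 11.08
ee_pos: [0.5289, 0.1801, 0.1373]
tool_rot: [-0.0, 0.997, 0.075, -0.001]
contact_force: [-0.2, 0.7, -0.8]
grip_width: 0.21
```

```bash
python3 st.py 32 30 0;  python3 ov.py o4
python3 - <<'E'
from h import *
rows([(*cad(33,12,0),4)],0)
E
```

```text
[0.5289 0.1801 0.1373] [0.5288 0.1801 0.138 ] [-0.0082  0.0657 -0.0424] [0.1157 0.2629 1.7358 0.0001 1.144  1.5355] [-0.1896  0.6582 -0.7529] 0.2100844315828607
[0.0004,0,0.0044,0,0.01,-0.01,0],
[0.0004,0.0001,0.0044,0,0.02,0,0],
[0.0004,0,0.0044,0,0.01,-0.01,0],
[0.0004,0,0.0044,-0.01,0.02,-0.01,0],
--
```

View pics/o4_scene.png

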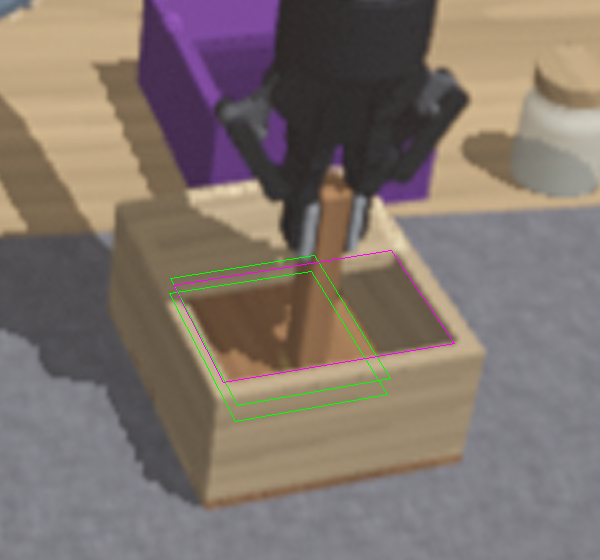

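Call:
servo_tool:
  series:
    - [0.0004, 0, 0.0044, 0, 0, 0, 0]
    - [0.0004, 0, 0.0044, 0, 0, 0, 0]
    - [0.0004, 0, 0.0044, 0, 0, 0, 0]
    - [0.0004, 0, 0.004, 0, 0, 0, 0]
    - [0, 0, 0, 0, 0, 0, 0]

```text
time: 11.8
ee_pos: [0.53, 0.1803, 0.1202]
tool_rot: [0.0, 0.997, 0.075, -0.001]
contact_force: [-0.1, -0.4, -1.3]
grip_width: 0.204
```

Call:
servo_tool:
  series:
    - [0, 0, 0.001, 0, 0, 0, 0]
    - [0, 0, 0.001, 0, 0, 0, 0]
    - [0, 0, 0.001, 0, 0, 0, 0]
    - [0, 0, 0, 0, 0, 0, 0]

```text
time: 12.3
ee_pos: [0.5302, 0.1804, 0.1177]
tool_rot: [0.0, 0.997, 0.075, -0.001]
contact_force: [-0.6, -0.2, -1.7]
grip_width: 0.196
```

```bash
python3 st.py 33 8 0 s5;  python3 - <<'E'
from h import *
for n in("scene","top","wrist"):
    c=robot.camera(n)
    for r in robot.tip_of(n,"press_handle"):
        X=w(c,r["point"]);d=X[:2]-CO;print(n,r["score"],X, np.array([np.cos(CY)*d[0]+np.sin(CY)*d[1],-np.sin(CY)*d[0]+np.cos(CY)*d[1]]).round(4))
E
```

```text
[0.5302 0.1804 0.1177] [0.5298 0.1803 0.116 ] [ 0.0002  0.0949 -0.0362] [ 0.116   0.2933  1.743  -0.0001  1.107   1.5358] [-0.5715 -0.159  -1.7305] 0.1956655085859344
scene 0.62 [0.53008755 0.17859339 0.12540747] [ 0.033  -0.0017]
scene 0.56 [ 0.26860764 -0.17258259  0.11384685] [-0.2785 -0.3093]
top 0.74 [ 0.26595795 -0.17377804  0.11266134] [-0.2813 -0.3101]
top 0.68 [0.52621185 0.18318523 0.12132938] [0.0299 0.0034]
```

View pics/s5c.png

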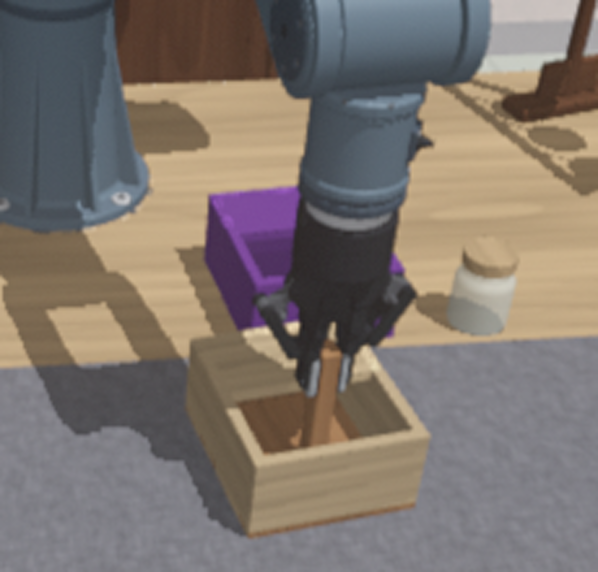

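No floor contact yet. I'll lower in 1 mm steps and watch the force.

Call:
servo_tool:
  series:
    - [0, 0, 0.001, 0, 0, 0, 0]
    - [0, 0, 0.001, 0, 0, 0, 0]
    - [0, 0, 0, 0, 0, 0, 0]

```text
time: 13.02
ee_pos: [0.5304, 0.1804, 0.116]
tool_rot: [0.0, 0.997, 0.075, -0.001]
contact_force: [-0.3, 0.7, 1.6]
grip_width: 0.202
```

Call:
servo_tool:
  series:
    - [0, 0, 0.001, 0, 0, 0, 0]
    - [0, 0, 0, 0, 0, 0, 0]

```text
time: 13.28
ee_pos: [0.5306, 0.1806, 0.116]
tool_rot: [-0.0, 0.997, 0.075, -0.0]
contact_force: [-3.2, 0.4, 9.9]
grip_width: 0.205
```

The floor contact (10 N) comes at the predicted height. Hold briefly, then open.

Call:
servo_tool:
  series:
    - [0, 0, 0, 0, 0, 0, 0]
    - [0, 0, 0, 0, 0, 0, 0]
    - [0, 0, 0, 0, 0, 0, 0]

```text
time: 13.65
ee_pos: [0.5306, 0.1806, 0.116]
tool_rot: [-0.0, 0.997, 0.075, -0.0]
contact_force: [-3.7, 0.2, 8.9]
grip_width: 0.202
```

```bash
python3 st.py 33 8 0; python3 ov.py o6
```

```text
[0.5306 0.1806 0.116 ] [0.5298 0.1803 0.116 ] [-0.0037  0.0461 -0.0339] [0.1162 0.2959 1.7436 0.     1.1029 1.5359] [-3.6788  0.1687  8.8775] 0.20183313907041403
```

View pics/o6_scene.png

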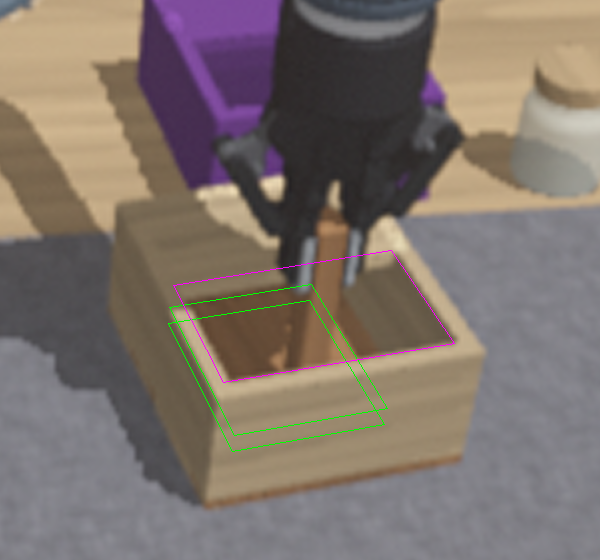

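The handle stands upright in the slot and is still held. Open, then retreat straight up.

Call:
servo_tool:
  series:
    - [0, 0, 0, 0, 0, 0, 0.025]
    - [0, 0, 0, 0, 0, 0, 0.035]
    - [0, 0, 0, 0, 0, 0, 0.045]
    - [0, 0, 0, 0, 0, 0, 0.06]
    - [0, 0, 0, 0, 0, 0, 0.07]
    - [0, 0, 0, 0, 0, 0, 0.07]
    - [0, 0, 0, 0, 0, 0, 0.07]
    - [0, 0, 0, 0, 0, 0, 0.07]

```text
time: 14.75
ee_pos: [0.5303, 0.1803, 0.1147]
tool_rot: [0.0, 0.997, 0.075, -0.001]
contact_force: [0.1, -0.3, -0.2]
grip_width: 0.819
```

Call:
servo_tool:
  series:
    - [0, 0, -0.015, 0, 0, 0, 0.07]
    - [0, 0, -0.03, 0, 0, 0, 0.07]
    - [0, 0, -0.04, 0, 0, 0, 0.07]
    - [0, 0, -0.04, 0, 0, 0, 0.07]
    - [0, 0, -0.03, 0, 0, 0, 0.07]
    - [0, 0, 0, 0, 0, 0, 0.07]

```text
time: 15.5
ee_pos: [0.5322, 0.1807, 0.2739]
tool_rot: [-0.0, 0.997, 0.075, 0.003]
contact_force: [-0.1, 0.1, -0.8]
grip_width: 0.817
```

```bash
python3 st.py 33 8 0 s7;python3 - <<'E'
from h import *
np.set_printoptions(precision=4,suppress=True)
for n in("scene","top","wrist"):
    c=robot.camera(n); save(c,"f_"+n+".png")
    for q in ("press_handle","tamper_handle"):
      for r in robot.tip_of(n,q):
        X=w(c,r["point"]);d=X[:2]-CO;print(n,q,r["score"],X, np.array([np.cos(CY)*d[0]+np.sin(CY)*d[1],-np.sin(CY)*d[0]+np.cos(CY)*d[1]]).round(4))
    for X in ((.033,0,.148),(.033,0,.02)):
        print(n,proj(c,[CO[0]+np.cos(CY)*X[0],CO[1]+np.sin(CY)*X[0],X[2]]))
E
```

```text
[0.5322 0.1807 0.2739] [0.5298 0.1803 0.116 ] [ 0.0148 -0.3222 -0.0333] [ 0.1161  0.1226  1.6084 -0.0001  1.405   1.5358] [-0.101   0.1068 -0.8042] 0.8169335812095915
scene press_handle 0.85 [0.5308 0.1831 0.121 ] [0.0344 0.0026]
scene press_handle 0.78 [ 0.2656 -0.1696  0.1148] [-0.2811 -0.3059]
scene tamper_handle 0.7 [ 0.5083 -0.2548  0.1178] [-0.0541 -0.4268]
scene (np.float64(374.82544557974006), np.float64(223.57194697898052))
scene (np.float64(368.06565292818874), np.float64(268.4943499165571))
top press_handle 0.87 [0.5287 0.1789 0.1194] [ 0.0317 -0.0012]
top press_handle 0.82 [ 0.2658 -0.1748  0.1142] [-0.2817 -0.3111]
top tamper_handle 0.8 [ 0.5079 -0.2607  0.1102] [-0.0553 -0.4326]
top (np.float64(189.9232360192135), np.float64(147.81929737991913))
top (np.float64(205.32860785328597), np.float64(160.08659965564024))
wrist press_handle 0.85 [0.5268 0.1798 0.1195] [ 0.03   -0.0001]
wrist (np.float64(278.3824373719812), np.float64(207.12812332595246))
wrist (np.float64(278.3925065804932), np.float64(179.87369976605052))
```

View pics/s7c.png

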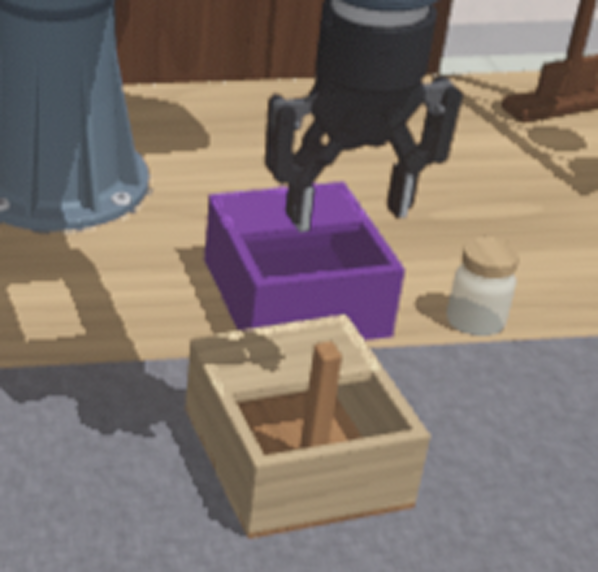

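View pics/f_wrist.png

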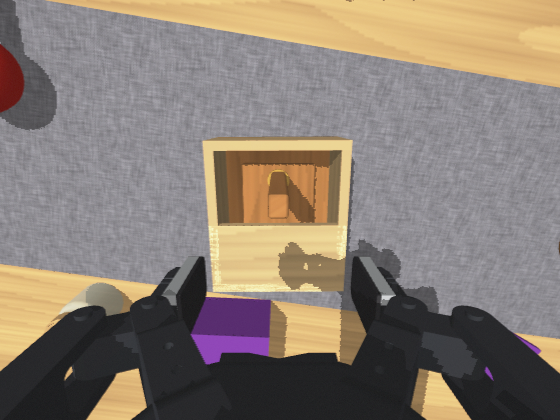

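The wrist view shows the foot flat and square inside. The handle top is at (278,207), matching a vertical handle at caddy x 33 mm, y 0. Handing in.

```bash
python3 -c "
from plant import robot
print(robot.close_job())"
```

```text
the job is handed in; nothing more can be done
None
```

The rectangular-footed press is in the plywood caddy, upright with its foot on the floor, and the job is handed in. It took about 15.5 s of robot time. I gripped the handle, tipped it toe-down, passed the toe through the slot and under the cover, righted it inside, let go on floor contact and moved straight up.

**Before letting go:** the floor contact read about 9–10 N at the expected height (TCP at 0.116 m). The handle was upright and still held, with a grip opening of about 17 mm.

**After letting go:**
- **Position:** the three cameras put press_handle at caddy x 30–34 mm, y −1 to +3 mm and height 119–121 mm, against about 123 mm expected. All are inside the limits.
- **Uprightness:** in the wrist picture the handle top is within about 1 px of where a vertical handle should be.
- **Round-footed press:** two cameras see it where it started, within about 5 mm.
- **Robot:** the gripper is clear of everything, with about 0 N at the wrist.

**What disagreed:** after the first tilted move the arm was up to about 9 mm from its target in x and z. I recomputed from the measured pose, and the wrist force stayed below about 3 N from the lift until floor contact. On the way in, joints 3 and 5 came within 0.09 and 0.18 rad of their limits, so I used a path with less tilt.

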